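Put the biscuit tin away in the counter cupboard

ROBOT

A 6-joint arm with a two-finger parallel gripper is mounted at the origin on the work surface. World frame = base frame: x ahead of the robot, y to its left, z up, the work surface at z = 0. Lengths are in m, angles in rad, forces in N, time in s.
With the tool pointing down it reaches from about 0.35 to 0.775 m from the base axis. Payload 7.3 kg.
Tool frame: the origin (TCP) lies between the finger pads; the fingertips stand 14 mm ahead of it and the grasp point (between the pads) lies 5 mm behind it; z points along the fingers, y is the line along which they close (so a half turn about z gives the same grasp; the last joint's range is limited). The gripper opens to 92 mm and grips with 3 to 60 N. Pads are 19 mm wide; open, the fingers measure 130 mm over their backs; the gripper's body (75 mm by 190 mm) begins 47 mm behind the grasp point.
Start: joints at [-1.383, 0.342, 1.524, -0, 1.275, -0.146], TCP at [0.172, -0.496, 0.241] pointing down, gripper open.
Joint ranges: [-2.53, 2.53], [-0.77, 2.02], [0.04, 2.7], [-1, 4.14], [0.28, 2.66], [-3.11, 3.11]. Speed limits (rad/s): [2.57, 2.57, 3.14, 3.14, 3.14, 3.14].

INTERFACE

Orientations are given as [roll, pitch, yaw] about the fixed x, y, z axes, in that order (R = Rz(yaw) Ry(pitch) Rx(roll)).
In Python, from cell import robot, eyes gives the robot as it stands. The module is installed in compiled form; this text tells all that it offers.
- The arm moves only by the shell command python3 -m handwheel 'ROWS' [FORCE]. ROWS is JSON, one flat list of numbers, 5 for each row, row after row: the shift along the world's x, y, z in mm, then the turn about the world's z in rad, then the opening, from 0 (shut) to 1 (fully open). In form: [x, y, z, spin, jaw, x, y, z, spin, jaw, ...]. A call has 1 to 8 rows; each row shifts and turns the commanded pose from where the row before left it; what a row does not reach is not made up. A row lasts 1/10 s, in which the tool goes at most 50 mm and 8.59 degrees, less where a joint would pass 70% of its speed; a pose out of reach is approached as far as the arm can. A call with a gripper value outside its range is refused whole. The fingers move at their own pace and stop on an object; FORCE is the grip in N (left out, the last holds). Time passes only in rows, so rows that do not move let the fingers close. It gives the time, the measured TCP pose, the force, the opening and the grip force at its end, in the units of the state.
- robot.observe(): the state, without advancing time (a new reading comes with each control period).
- eyes.read_camera(name): name is "scene" or "top" or "wrist"; returns (picture, depth): 384x512x3 uint8, blue, green, red; 384x512 float32, m along the optical axis (not along the pixel's ray), 0 where there is no reading.
- eyes.calibration(name): a dict with "fx", "fy", "cx", "cy" (pixels), "dist_coeffs" ([k1, k2, p1, p2, k3] as OpenCV has them; the pictures are not rectified), "world_to_cam" (4x4, takes a point from world to camera coordinates). Camera axes: x right, y down, z forward; pixel columns grow to the right and rows downward; lengths in m; the calibration is good to about 2 mm. A picture is of the moment at which its call begins: read the wrist's pose just before it. calibration takes no time and is no camera call; for the wrist camera it gives the pose at the moment of the call.
- robot.hand_in(): hands the job in; it is judged then, once.
The state is a dict: "time": time; "qpos": joint angles; "qvel": joint speeds; "joint_efforts": joint torques, N m; "tool_pos": TCP position; "tool_rot": TCP orientation; "contact_force": force on the tool from outside, world axes, zero at the start; "torque": the same for the moment, N m; "opening": finger opening in m; "grip_force": force on a finger pad.
Only numpy, scipy, OpenCV 4.12 (cv2) and the standard library are available. Lean on these libraries where they do the work, as an engineer would, in place of code of your own. Each camera call takes 0.05 s, during which the arm holds its last target. There are 200 camera calls.

TASK

Put the biscuit tin away in the low counter cupboard. First lift the pepper mill out of the way and stand it upright on the round wooden board; then slide the cupboard's door fully aside by its brass tab, push the tin along the counter right into the empty bay, keeping it upright and down on the counter, and slide the door fully shut in front of it. Do not shift or knock over the other things on the counter.

Things in the scene. Friction and masses are not known exactly. Their poses are not given: they have to be found in the camera images.
- tin: closed round metal biscuit tin, a plain cylinder 120 mm in diameter and 80 mm tall, about 0.5 kg, no handle; too wide for the gripper. Origin at the centre of its underside, z up. Round, so its yaw does not matter
- mill: dark wooden pepper mill, 160 mm tall, standing on the counter between the tin and the cupboard. Foot 60 mm in diameter up to 30 mm high, narrowing to a straight neck 42 mm in diameter from 55 to 125 mm high, above it a head 52 mm in diameter. Origin at the centre of its underside, z along its axis
- board: fixed round wooden board lying on the counter, 150 mm in diameter, 12 mm thick. Origin at the centre of its underside
- cupboard: fixed low white cupboard, clear top, two bays side by side. Origin on the counter in the middle of the empty bay's mouth; x points into the bay, y left when looking in. Empty bay: walls at y = +-85 mm, back wall at x = 165 mm, no floor (bare counter). Top from x = 0 inwards, its underside 160 and upper face 172 mm high. The other bay, full of bowls, is at y -97 to -267 mm
- bay (a point): point on the counter in the empty bay, 82 mm in from its mouth: the middle of the spot for the tin. Axes as the cupboard's
- door (a joint): the white sliding door, a panel 176 mm wide, 174 mm tall and 12 mm thick running across the cupboard's front (its mid-plane at cupboard x = -10 mm). Value in m: 0 = fully shut across the empty bay, 0.18 = fully aside in front of the other bay (it slides to the cupboard's -y). It stays where it is left; about 2 N to move
- door_grip (a point): point in the upright brass tab on the door's top edge: the tab is 40 mm wide along the cupboard's y, 12 mm thick along x, and stands clear of the door from 178 to 228 mm above the counter; this point is in its middle, 206 mm above the counter. Axes as the cupboard's
- mug: white mug, 80 mm across, 90 mm tall, handle on its +y side, a bystander. Origin at the centre of its underside
- oil: green glass oil bottle, 64 mm across, 230 mm tall, a bystander. Origin at the centre of its underside
- jar: glass storage jar with a brass lid, 84 mm across, 120 mm tall, a bystander. Origin at the centre of its underside
- bowl: white bowl, 130 mm across, 50 mm tall, a bystander. Origin at the centre of its underside
- saltbox: wooden salt box, 70 x 100 x 80 mm, a bystander. Origin at the centre of its underside
Mind the look-alikes: they are no part of the job. Leave any pink look-alike of the mill alone. Leave any blue look-alike of the tin alone.

How it is judged:
On the way, in this order (a step that is already met when the one before it is completed fails the run):
1. the mill stands upright on the board (horizontal distance between mill and board below 0.045 m and angle between mill's own z axis and vertical below 0.1 rad and height (world z) of mill between 0.008 and 0.016 m and linear speed of mill below 0.03 m/s), for 0.2 s.
2. the door is fully aside (at least 160 mm) (value of joint door above 0.16 m), for 0.2 s.
3. the tin is right inside the empty bay (x of tin in the frame of cupboard between 0.061 and 0.11 m and y of tin in the frame of cupboard between -0.03 and 0.03 m and angle between tin's own z axis and vertical below 0.1 rad), for 0.2 s.
4. the door is shut, within 8 mm (value of joint door below 0.008 m), for 0.2 s.
At the end, for the whole second after the job is handed in: The door is shut to within 8 mm; behind it the tin stands upright on the counter at rest, its centre 61 to 110 mm in from the bay's mouth and within 30 mm of the bay's middle line; the mill stands upright on the board, its axis within 45 mm of the board's centre; nothing is held (all of step 1 and all of step 3 and value of joint door below 0.008 m and linear speed of tin below 0.02 m/s and height (world z) of tin below 0.006 m); the robot touches nothing.
It fails at once if the tin is lifted more than 15 mm or tipped more than about 17 degrees (height (world z) of tin above 0.015 m or angle between tin's own z axis and vertical above 0.3 rad).
It fails at once if a bystander is shifted more than 40 mm or knocked over (distance of any of mug, oil, jar, bowl, saltbox from where it was at the start of the episode above 0.04 m or angle between any of mug, oil, jar, bowl, saltbox's own z axis and vertical above 0.4 rad).
It also fails if it takes over 72 s, if anything falls off the work surface, if the arm or the gripper's body presses on something with over 40 N, if the wrist force passes 120 N, or if a joint passes its speed limit or range.

## Working session

There is one attempt and no reset: what is moved stays moved. The work goes in short steps, Python scripts to look and compute and a shell command to move; the robot and the scene stay as the last step left them, time stands still between calls to the robot, and variables do not carry over. Pictures are saved under pics/ and viewed, at most 13 in all, crops included, and the job is handed in when it is done.

```bash
mkdir -p pics; cat > h.py <<'E'
import numpy as np, cv2
from cell import robot, eyes
def cal(n):
    c=eyes.calibration(n); K=np.array([[c["fx"],0,c["cx"]],[0,c["fy"],c["cy"]],[0,0,1]]); return K,np.array(c["dist_coeffs"]),np.array(c["world_to_cam"])
def cloud(n,depth,C=None):
    K,d,T=C or cal(n); h,w=depth.shape
    uv=np.stack(np.meshgrid(np.arange(w),np.arange(h)),-1).reshape(-1,1,2).astype(np.float64)
    r=cv2.undistortPoints(uv,K,d).reshape(h,w,2)
    P=np.concatenate([r*depth[...,None],depth[...,None]],-1)
    return (P-T[:3,3])@T[:3,:3]
def onz(n,u,v,z,C=None):
    K,d,T=C or cal(n); r=cv2.undistortPoints(np.array([[[u,v]]],float),K,d).reshape(2)
    D=T[:3,:3].T@np.array([*r,1]); o=-T[:3,:3].T@T[:3,3]; return o+D*(z-o[2])/D[2]
E
python3 - <<'E'
from h import *
for n in("scene","top"):
    p,d=eyes.read_camera(n); cv2.imwrite(f"pics/{n}0.png",cv2.resize(p,(800,600),interpolation=cv2.INTER_CUBIC)); np.save(n+"0.npy",d); cv2.imwrite(f"{n}0raw.png",p)
    K,_,T=cal(n); print(n,K[0,0],-T[:3,:3].T@T[:3,3])
s=robot.observe(); print({k:np.round(v,3) for k,v in s.items()})
E
```

```text
scene 372.0546828738924 [0.98769734 0.28543636 0.87760402]
top 419.3873085866035 [0.37300392 0.03367858 1.27040617]
{'time': np.float64(0.1), 'qpos': array([-1.383,  0.343,  1.525, -0.   ,  1.275, -0.146]), 'qvel': array([-0.001, -0.   , -0.004,  0.   ,  0.002, -0.001]), 'joint_efforts': array([ 2.0000e-03, -4.3201e+01, -2.4469e+01,  7.2000e-02,  5.3000e-02,
       -0.0000e+00]), 'tool_pos': array([ 0.172, -0.496,  0.24 ]), 'tool_rot': array([-3.14 , -0.   ,  0.334]), 'contact_force': array([-0.191, -0.035, -0.29 ]), 'torque': array([-0.   ,  0.015,  0.081]), 'grip_force': np.float64(0.0), 'opening': np.float64(0.092)}
```

View pics/top0.png

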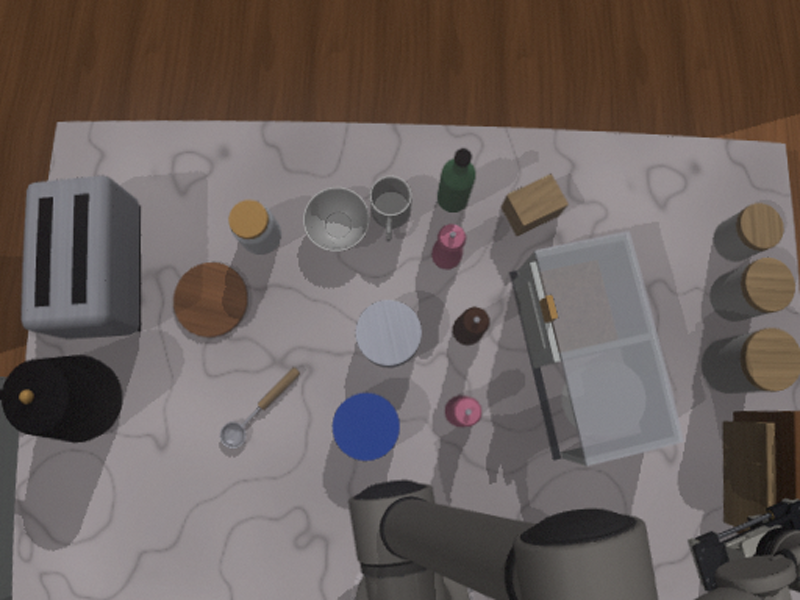

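View pics/scene0.png

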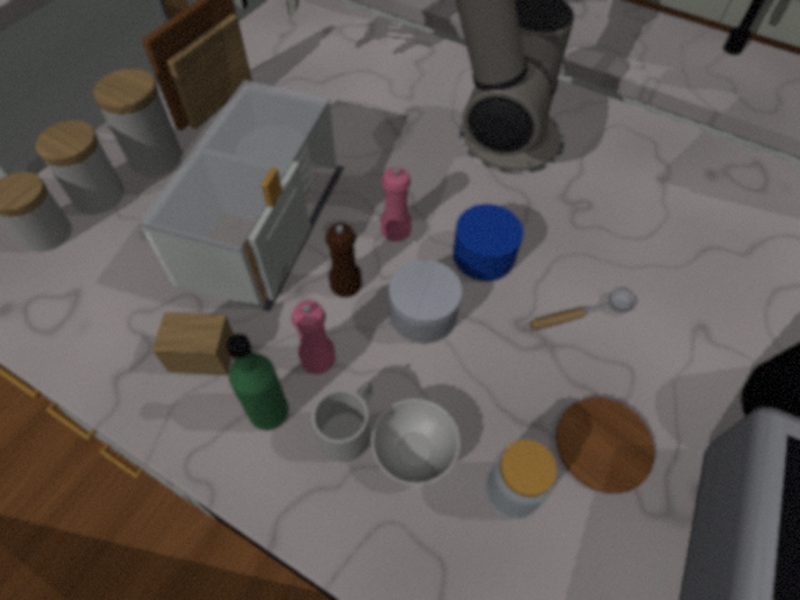

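The top view shows two tin candidates: grey at (388,332) and blue at (366,427). For the mill there are three: dark at (470,325) and pink at (450,245) and (464,411). I choose the grey tin and the dark mill. The board is at (210,300) and the tab at (549,307), and I'll check these in a crop and measure them.

```bash
python3 - <<'E'
from h import *
p=cv2.imread("top0raw.png"); d=np.load("top0.npy"); P=cloud("top",d)
c=p[130:310,210:450]; cv2.imwrite("pics/crop1.png",cv2.resize(c,(800,600),interpolation=cv2.INTER_CUBIC))
def reg(name,u,v,r,z0,z1):
    u=int(u*.64);v=int(v*.64);Q=P[v-r:v+r,u-r:u+r].reshape(-1,3);Q=Q[(Q[:,2]>z0)&(Q[:,2]<z1)]
    (x,y),R=cv2.minEnclosingCircle(Q[:,:2].astype(np.float32)); print(name,len(Q),"mean",Q.mean(0).round(4),"med",np.median(Q,0).round(4),"circ",round(x,4),round(y,4),round(R,4))
reg("tin",388,332,28,.07,.09); reg("millhead",474,318,16,.13,.175); reg("board",210,300,32,.006,.02)
reg("pinkA",452,235,14,.13,.175);reg("pinkB",464,408,14,.13,.175);reg("blue",366,427,26,.07,.09)
reg("mug",391,195,20,.06,.1);reg("oil",462,158,12,.2,.24);reg("jar",248,218,20,.1,.13);reg("bowl",336,218,28,.03,.06);reg("salt",535,200,26,.07,.09)
reg("tab",549,307,14,.185,.24)
# tab & door: orientation
u,v=351,196; Q=P[v-20:v+20,u-20:u+20].reshape(-1,3);Q=Q[(Q[:,2]>.2)&(Q[:,2]<.24)]
print(cv2.minAreaRect((Q[:,:2]*1000).astype(np.float32)))
M=(P[...,2]>.150)&(P[...,2]<.185); M[:,:325]=0; M[:140]=0;M[310:]=0;M[:,440:]=0
print(M.sum(), cv2.minAreaRect((P[M][:,:2]*1000).astype(np.float32)))
for n,(u,v) in {"mouthFar?":(525,250),"backFar":(629,234),"backNear":(678,440),"frontNear":(588,464)}.items(): print(n,onz("top",u*.64,v*.64,.172).round(4))
E
```

```text
tin 1402 mean [0.5035 0.0597 0.0805] med [0.5037 0.0596 0.0806] circ 0.5041 0.0598 0.0607
millhead 274 mean [ 0.5197 -0.0913  0.1465] med [ 0.5193 -0.0912  0.1471] circ 0.5212 -0.0927 0.0257
board 1814 mean [0.5661 0.4145 0.012 ] med [0.566  0.4144 0.0121] circ 0.5649 0.4113 0.1293
pinkA 255 mean [ 0.6678 -0.0485  0.1468] med [ 0.6669 -0.0483  0.1478] circ 0.6711 -0.0495 0.0257
pinkB 271 mean [ 0.3654 -0.0787  0.1468] med [ 0.3655 -0.0788  0.1478] circ 0.3661 -0.0809 0.026
blue 1465 mean [0.3328 0.0952 0.0805] med [0.333  0.0955 0.0805] circ 0.3335 0.0949 0.0611
mug 266 mean [0.76   0.0637 0.0808] med [0.7627 0.0645 0.0836] circ 0.7554 0.0656 0.0462
oil 102 mean [ 0.7861 -0.0583  0.2259] med [ 0.7849 -0.0589  0.229 ] circ 0.7888 -0.0583 0.0137
jar 516 mean [0.6999 0.3217 0.1194] med [0.6997 0.3216 0.1201] circ 0.7016 0.3229 0.038
bowl 500 mean [0.7381 0.1682 0.0434] med [0.7473 0.1703 0.0448] circ 0.7353 0.1518 0.084
salt 761 mean [ 0.7651 -0.2147  0.0795] med [ 0.7656 -0.2141  0.0795] circ 0.7655 -0.2152 0.059
tab 138 mean [ 0.5346 -0.2039  0.2169] med [ 0.5344 -0.2036  0.2243] circ 0.5362 -0.2058 0.0206
((536.1348876953125, -205.83651733398438), (40.54731369018555, 12.509106636047363), 13.271490097045898)
9342 ((480.1686096191406, -311.633544921875), (377.6492614746094, 195.83193969726562), 13.135787010192871)
mouthFar? [ 0.6426 -0.1746  0.172 ]
backFar [ 0.6778 -0.3611  0.172 ]
backNear [ 0.3213 -0.4385  0.172 ]
frontNear [ 0.2813 -0.281   0.172 ]
```

View pics/crop1.png

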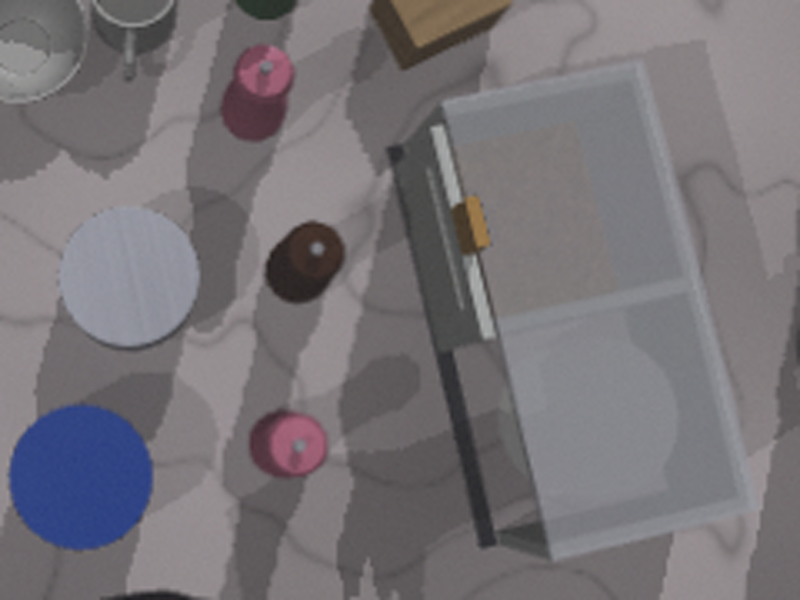

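The crop confirms the dark mill at about (305,262) and the plain grey tin at (130,277), both separate from the pink and blue look-alikes. The door is slightly ajar (about 12 mm), and its tab is at (470,225). Cupboard frame: origin about (0.550, -0.212), x axis (0.228, -0.974). Next, the mill at (0.521, -0.0925).

```bash
python3 -m handwheel '[20,25,35,0.15,1, 30,38,10,0.15,1, 30,38,10,0.15,1, 30,38,5,0.15,1, 30,38,0,0.15,1, 30,38,0,0.15,1, 30,38,0,0.15,1, 30,38,0,0.15,1]' 20; python3 -m handwheel '[30,38,0,0.04,1, 30,38,0,0,1, 30,30,0,0,1, 29,7,0,0,1,0,0,0,0,1]'
```

```text
time: 0.9
tool_pos: [0.4027, -0.2032, 0.3006]
tool_rot: [-3.142, -0.0, 1.54]
contact_force: [0.9, -0.5, -0.4]
opening: 0.092
grip_force: 0.0
time: 1.4
tool_pos: [0.5232, -0.0903, 0.2996]
tool_rot: [-3.141, -0.001, 1.577]
contact_force: [-0.2, -1.2, -0.6]
opening: 0.0919
grip_force: 0.0
```

```bash
python3 -m handwheel '[-2,-2,-45,0,1, 0,0,-45,0,1, 0,0,-40,0,1, 0,0,-32,0,1, 0,0,0,0,1, 0,0,0,0,0.4, 0,0,0,0,0.4, 0,0,0,0,0.4]' 25;python3 -m handwheel '[0,0,0,0,0.4, 0,0,0,0,0.4,0,0,0,0,0.4]'
```

```text
time: 2.2
tool_pos: [0.52, -0.0945, 0.1407]
tool_rot: [3.138, 0.001, 1.574]
contact_force: [-0.0, -1.9, 0.1]
opening: 0.0721
grip_force: 0.0
time: 2.5
tool_pos: [0.5195, -0.0941, 0.1393]
tool_rot: [3.14, 0.0, 1.574]
contact_force: [0.9, -0.8, 2.2]
opening: 0.0495
grip_force: 25.0
```

```bash
python3 -m handwheel '[0,0,20,0,0.4, 0,0,40,0,0.4, 0,0,45,0,0.4, 0,20,15,0,0.4, 4,40,0,0,0.4, 5,49,0,0,0.4, 5,49,0,0,0.4, 5,49,0,0,0.4]'; python3 -m handwheel '[5,49,0,0,0.4, 5,49,0,0,0.4, 5,49,0,0,0.4, 5,49,0,0,0.4, 5,49,0,0,0.4, 2,40,0,0,0.4, 0,16,0,0,0.4,0,0,0,0,0.4]'
python3 - <<'E'
from h import *
p,d=eyes.read_camera("scene"); cv2.imwrite("pics/s1.png",p)
E
```

```text
time: 3.3
tool_pos: [0.5376, 0.1147, 0.2584]
tool_rot: [-3.141, 0.0, 1.573]
contact_force: [1.7, 0.7, -1.7]
opening: 0.0494
grip_force: 25.0
time: 4.1
tool_pos: [0.5638, 0.4166, 0.2568]
tool_rot: [-3.139, 0.001, 1.577]
contact_force: [-0.5, -1.1, -3.1]
opening: 0.0497
grip_force: 25.0
```

View pics/s1.png

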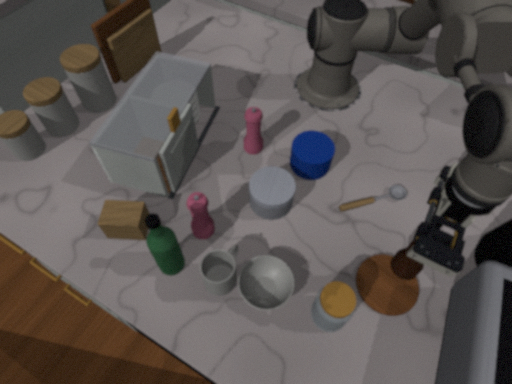

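The mill hangs upright in the gripper over the board (about (405,262)). Now I'll lower it.

```bash
python3 -m handwheel '[2,-2,-40,0,0.4, 0,0,-40,0,0.4, 0,0,-15,0,0.4, 0,0,-6,0,0.4, 0,0,-3,0,0.4,0,0,0,0,0.4]'
```

```text
time: 4.75
tool_pos: [0.5677, 0.4116, 0.1559]
tool_rot: [3.14, -0.001, 1.573]
contact_force: [0.4, 0.7, -2.1]
opening: 0.0493
grip_force: 25.0
```

```bash
python3 -m handwheel '[0,0,-2,0,0.4, 0,0,-2,0,0.4,0,0,0,0,0.4]'; python3 -m handwheel '[0,0,-1,0,0.4,0,0,0,0,0.4]'
```

```text
time: 5.05
tool_pos: [0.5673, 0.4121, 0.1514]
tool_rot: [3.14, -0.001, 1.574]
contact_force: [0.7, -0.0, -1.6]
opening: 0.0496
grip_force: 25.0
time: 5.25
tool_pos: [0.5676, 0.4123, 0.1513]
tool_rot: [3.139, -0.001, 1.574]
contact_force: [1.0, -0.2, 5.0]
opening: 0.0495
grip_force: 25.0
```

```bash
python3 -m handwheel '[0,0,0,0,0.7, 0,0,0,0,1, 0,0,0,0,1, 0,0,0,0,1, 0,0,0,0,1, 0,0,20,0,1, 0,0,40,0,1, 0,0,40,0,1]'; python3 -m handwheel '[-20,-20,40,0,1,-5,-45,20,-0.1,1,-5,-49,0,-0.15,1,-5,-49,0,-0.15,1,-5,-49,0,-0.15,1]'; python3 - <<'E'
from h import *
p,d=eyes.read_camera("top"); P=cloud("top",d); np.save("top1.npy",d); cv2.imwrite("top1raw.png",p)
def reg(n,xy,r,z0,z1):
    Q=P.reshape(-1,3); Q=Q[(np.hypot(*(Q[:,:2]-xy).T)<r)&(Q[:,2]>z0)&(Q[:,2]<z1)]; print(n,len(Q),Q.mean(0).round(4),cv2.minEnclosingCircle(Q[:,:2].astype(np.float32)),Q[:,2].max())
reg("mill",[.567,.412],.06,.13,.2); reg("tin",[.504,.06],.09,.07,.09)
Q=P.reshape(-1,3);Q=Q[(np.hypot(*(Q[:,:2]-[.566,.414]).T)<.085)&(Q[:,2]>.006)&(Q[:,2]<.017)];print("board",cv2.minAreaRect((Q[:,:2]*1000).astype(np.float32)))
E
```

```text
time: 6.05
tool_pos: [0.5666, 0.4117, 0.25]
tool_rot: [-3.14, 0.001, 1.574]
contact_force: [0.3, -0.1, 0.9]
opening: 0.0918
grip_force: 0.0
time: 6.55
tool_pos: [0.5264, 0.1983, 0.31]
tool_rot: [3.141, -0.0, 1.018]
contact_force: [1.8, -1.6, 0.5]
opening: 0.0917
grip_force: 0.0
mill 89 [0.5589 0.4231 0.1589] ((0.5628862977027893, 0.41992294788360596), 0.022118745371699333) 0.1706439643115847
tin 1402 [0.5035 0.0598 0.0802] ((0.5041695833206177, 0.059927500784397125), 0.06062277406454086) 0.08742568460989492
board ((535.4601440429688, 426.7269287109375), (146.8077850341797, 82.57991790771484), 86.52911376953125)
```

```bash
python3 -m handwheel '[1,-48,0,-0.14,1,1,-48,0,-0.14,1,1,-48,0,-0.14,1,1,-48,0,-0.14,1,1,-48,0,-0.14,1,2,-48,0,-0.09,1,2,-48,0,0,1,2,-48,0,0,1]'; python3 -m handwheel '[0,-20,0,0,1,0,0,0,0,1]'
```

```text
time: 7.4
tool_pos: [0.5378, -0.1859, 0.3099]
tool_rot: [3.141, -0.0, 0.234]
contact_force: [1.6, 0.3, -0.4]
opening: 0.092
grip_force: 0.0
time: 7.6
tool_pos: [0.5376, -0.2071, 0.3091]
tool_rot: [3.141, 0.001, 0.23]
contact_force: [-0.2, 1.0, 0.2]
opening: 0.0918
grip_force: 0.0
```

```bash
python3 -m handwheel '[-1,1,-40,0,1,0,0,-40,0,1,0,0,-26,0,1,0,0,0,0,0.05,0,0,0,0,0.05,0,0,0,0,0.05,0,0,0,0,0.05,0,0,0,0,0.05]' 20; python3 -m handwheel '[0,0,0,0,0.05,0,0,0,0,0.05,0,0,0,0,0.05]'
```

```text
time: 8.4
tool_pos: [0.5375, -0.2032, 0.205]
tool_rot: [3.14, -0.002, 0.234]
contact_force: [0.3, 0.6, -0.0]
opening: 0.0565
grip_force: 0.0
time: 8.7
tool_pos: [0.537, -0.2031, 0.2038]
tool_rot: [3.141, -0.0, 0.234]
contact_force: [-0.3, 0.4, 0.5]
opening: 0.0323
grip_force: 0.0
```

```bash
python3 -m handwheel '[0,0,0,0,0.05,0,0,0,0,0.05,0,0,0,0,0.05,0,0,0,0,0.05]'
```

```text
time: 9.1
tool_pos: [0.5382, -0.208, 0.2037]
tool_rot: [3.132, -0.001, 0.232]
contact_force: [4.9, -18.8, -7.2]
opening: 0.0123
grip_force: 20.0
```

```bash
python3 -m handwheel '[1,-4,0,0,0.05,-15,-3.5,0,0,0.05,-30,-7,0,0,0.05,-30,-7,0,0,0.05]'; python3 -m handwheel '[-30,-7,0,0,0.05,-25,-6,0,0,0.05,-20,-5,0,0,0.05,0,0,0,0,0.05]'
```

```text
time: 9.5
tool_pos: [0.4633, -0.2259, 0.2037]
tool_rot: [3.138, -0.002, 0.234]
contact_force: [5.0, -9.1, -4.2]
opening: 0.0119
grip_force: 20.0
time: 9.9
tool_pos: [0.3863, -0.2443, 0.2037]
tool_rot: [3.139, 0.001, 0.232]
contact_force: [0.7, -7.4, -5.9]
opening: 0.0115
grip_force: 20.0
```

```bash
python3 -m handwheel '[-9,-4,0,0,0.05,-5,-1,0,0,0.05,0,0,0,0,0.05]';  python3 -m handwheel '[-3,-1,0,0,0.05,0,0,0,0,0.05]'
```

```text
time: 10.2
tool_pos: [0.3741, -0.2472, 0.2037]
tool_rot: [-3.141, -0.001, 0.234]
contact_force: [3.2, 1.1, -3.3]
opening: 0.0118
grip_force: 20.0
time: 10.4
tool_pos: [0.3736, -0.2474, 0.2038]
tool_rot: [-3.141, -0.006, 0.234]
contact_force: [15.5, 7.7, -7.5]
opening: 0.0116
grip_force: 20.0
```

```bash
python3 -m handwheel '[3,1,0,0,0.33,0,0,0,0,0.33,0,0,0,0,0.33,0,0,20,0,0.33,0,0,40,0,0.33,0,0,40,0.1,0.33,10,40,5,0.145,0.33,12,45,0,0.145,0.33]'; python3 -m handwheel '[12,45,0,0.145,0.33,12,45,0,0.145,0.33,12,45,0,0.145,0.33,12,45,0,0.145,0.33,12,45,0,0.145,0.33,12,45,0,0.145,0.33,12,40,0,0.145,0.33,0,0,0,0.145,0.33]'
```

```text
time: 11.2
tool_pos: [0.3963, -0.1631, 0.3104]
tool_rot: [3.138, -0.001, 0.626]
contact_force: [0.6, 1.5, -1.1]
opening: 0.0301
grip_force: 0.0
time: 12.0
tool_pos: [0.4804, 0.1514, 0.3083]
tool_rot: [3.141, -0.001, 1.795]
contact_force: [-0.0, -1.6, 0.8]
opening: 0.0303
grip_force: 0.0
```

```bash
python3 -m handwheel '[0,0,-48,0.007,0.33,0,0,-48,0,0.33,0,0,-48,0,0.33,0,0,-48,0,0.33,0,0,-40,0,0.33,0,0,-25,0,0.33,0,0,-11,0,0.33,0,0,0,0,0.33]'
python3 - <<'E'
from h import *
p,d=eyes.read_camera("top"); cv2.imwrite("pics/t2.png",cv2.resize(p[100:310,90:450],(800,467),interpolation=cv2.INTER_CUBIC))
E
```

```text
time: 12.8
tool_pos: [0.4794, 0.1471, 0.0398]
tool_rot: [-3.139, -0.0, 1.791]
contact_force: [-0.7, 0.3, 0.8]
opening: 0.0302
grip_force: 0.0
```

View pics/t2.png

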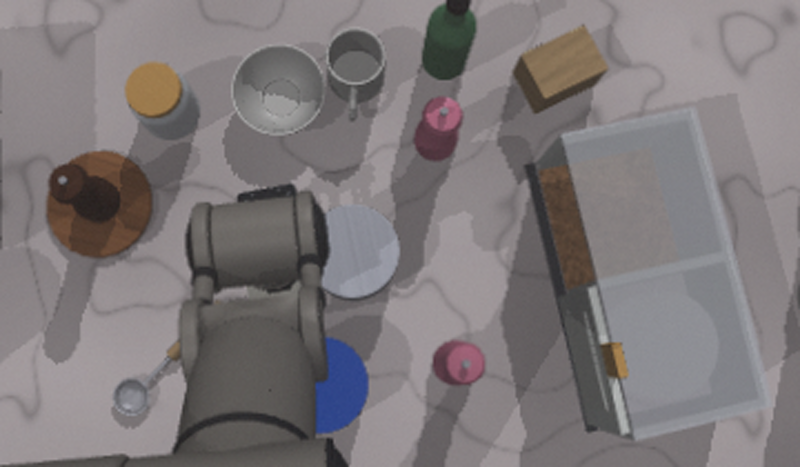

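The view shows the mill on the board at (95,200), the door fully aside with its tab at (613,360), and the tin untouched at (355,250). Now I'll push the tin slowly.

```bash
python3 -m handwheel '[3.5,-14.6,0,0,0.33,3.5,-14.6,0,0,0.33,5.7,-24.3,0,0,0.33,6.5,-29,0,0.01,0.33,6.5,-29,0,0,0.33,6.5,-29,0,0,0.33,6.5,-29,0,0,0.33,3,-12,0,0,0.33]'
python3 - <<'E'
from h import *
s=robot.observe(); t=s["tool_pos"]; p,d=eyes.read_camera("top"); P=cloud("top",d).reshape(-1,3); f=s["contact_force"]
O=np.array([.5512,-.2157]);cx=np.array([.23,-.9732]);cy=np.array([.9732,.23])
print("tool",(t[:2]-O)@cx,(t[:2]-O)@cy,t[2],f)
Q=P[(P[:,2]>.074)&(P[:,2]<.086)];q=(Q[:,:2]-O); a=q@cx;b=q@cy; m=(a>-230)&(a<-.0)&(a>-.23)&(abs(b)<.09); 
print(m.sum(),a[m].mean(),b[m].mean(),cv2.minEnclosingCircle(np.stack([a[m],b[m]],1).astype(np.float32)))
E
```

```text
time: 13.65
tool_pos: [0.5234, -0.0363, 0.0428]
tool_rot: [3.138, 0.002, 1.799]
contact_force: [-1.5, 5.3, 3.6]
opening: 0.0307
grip_force: 2.0
tool -0.18103941908075621 0.01418945262166443 0.04276544555566025 [-1.4770164   5.29726464  3.64800393]
185 -0.07885226257876202 -0.010894666647157469 ((-0.04945037513971329, -0.0021152214612811804), 0.09936787933111191)
```

```bash
for i in 1 ; do python3 -m handwheel '[1.2,-4.9,0,0,0.33,1.2,-4.9,0,0,0.33,1.2,-4.9,0,0,0.33]'; python3 -m handwheel '[2.3,-9.7,-1,0,0.33]';python3 -m handwheel '[2.3,-9.7,-1,0,0.33]'; done | grep -E "pos|force"
```

```text
tool_pos: [0.5252, -0.0477, 0.0411]
contact_force: [-0.9, 2.7, 3.3]
grip_force: 1.9
tool_pos: [0.5275, -0.0574, 0.04]
contact_force: [-0.9, 4.4, 3.2]
grip_force: 1.8
tool_pos: [0.53, -0.0681, 0.0388]
contact_force: [-0.3, 2.7, 2.7]
grip_force: 1.8
```

```bash
python3 -m handwheel '[4.1,-17.5,0,0,0.33,8.7,-37,0,0,0.33,11,-46.7,0,0,0.33,-1.5,6,0,0,0.33,-7,30,0,0,0.33,-11,46,0,0,0.33,-11,46,0,0,0.33,-9,40,30,0,0.33]'; python3 -m handwheel '[-9,40,30,0,1,-9,40,30,0,1,-3,30,40,0,1,0,0,48,0,1,0,0,30,0,1]'
cat > tin.py <<'E'
from h import *
p,d=eyes.read_camera("top"); P=cloud("top",d)
O=np.array([.5512,-.2157]);cx=np.array([.23,-.9732]);cy=np.array([.9732,.23])
cv2.imwrite("pics/t_%d.png"%(robot.observe()["time"]*100),cv2.resize(p[130:310,210:450],(800,600),interpolation=cv2.INTER_CUBIC))
q=P.reshape(-1,3);a=(q[:,:2]-O)@cx;b=(q[:,:2]-O)@cy
m=(a>-.15)&(a<.16)&(abs(b)<.083)&(q[:,2]>.06)&(q[:,2]<.1); print(m.sum(), cv2.minEnclosingCircle(np.stack([a[m],b[m]],1).astype(np.float32)) if m.any() else 0)
E
python3 tin.py; ls pics
```

```text
time: 15.0
tool_pos: [0.5103, 0.0007, 0.0653]
tool_rot: [-3.134, -0.003, 1.801]
contact_force: [1.0, -0.2, 0.7]
opening: 0.0306
grip_force: 0.0
time: 15.5
tool_pos: [0.4934, 0.1084, 0.2484]
tool_rot: [3.138, 0.001, 1.803]
contact_force: [0.5, 0.5, -0.3]
opening: 0.0655
grip_force: 0.0
296 ((0.01655726507306099, 0.011544091627001762), 0.051165055483579636)
crop1.png
s1.png
scene0.png
t2.png
t_1555.png
top0.png
```

View pics/t_1555.png

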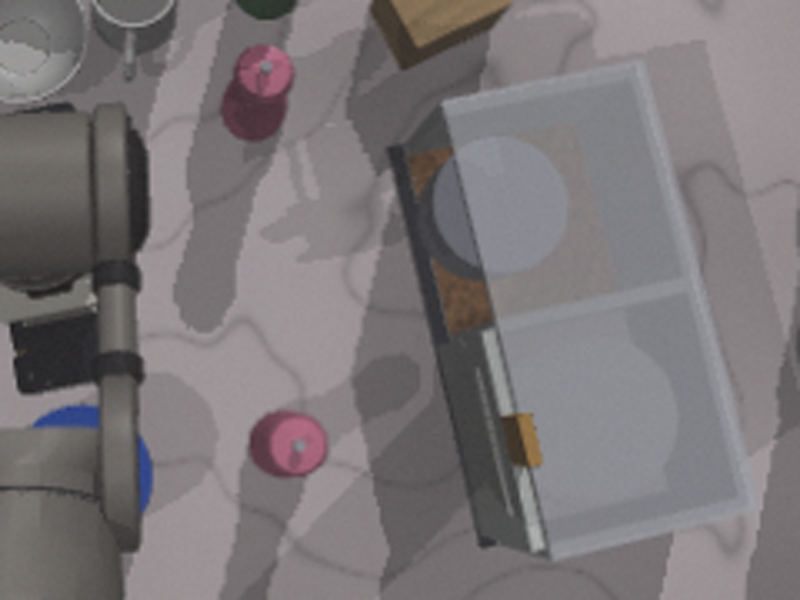

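```bash
python3 - <<'E'
from h import *
O=np.array([.5512,-.2157]);cx=np.array([.23,-.9732]);cy=np.array([.9732,.23])
for u,v,z in[(500,206,.08),(432,206,.08),(569,206,.08),(500,137,.08),(443,100,.172),(552,558,.172),(521,440,.228)]:
    w=onz("top",210+(u+.5)/3.3333-.5,130+(v+.5)/3.3333-.5,z)[:2]; print(u,v,w.round(4),((w-O)@cx).round(4),((w-O)@cy).round(4))
print(robot.observe()["time"],robot.observe()["tool_pos"])
E
```

```text
500 206 [ 0.5736 -0.261 ] 0.0492 0.0114
432 206 [ 0.572 -0.201] -0.0095 0.0236
569 206 [ 0.5753 -0.3225] 0.1095 -0.0011
500 137 [ 0.6351 -0.2619] 0.0643 0.071
443 100 [ 0.6441 -0.1926] -0.0012 0.0958
552 558 [ 0.281  -0.2782] -0.0013 -0.2773
521 440 [ 0.3724 -0.2389] -0.0186 -0.1794
15.55 [0.49530698 0.10808018 0.25238643]
```

The tin is through the mouth but its centre is only 49 mm in (rim at crop (432,206)), and it needs at least 61. The gripper's body can't follow it under the cupboard top. I'll pick up the mill again and use it as an upright push rod, then put it back on the board.

```bash
python3 - <<'E'
from h import *
for n in("top","scene"):
    p,d=eyes.read_camera(n); q=cloud(n,d).reshape(-1,3)
    for z0,z1 in((.14,.172),(.075,.13),(.014,.04)):
        m=(np.hypot(q[:,0]-.567,q[:,1]-.414)<.06)&(q[:,2]>z0)&(q[:,2]<z1)
        if m.sum()>5:print(n,z0,m.sum(),q[m].mean(0).round(4),cv2.minEnclosingCircle((q[m][:,:2]*1000).astype(np.float32)))
    m=(q[:,2]>.145)&(np.hypot(q[:,0]-.567,q[:,1]-.414)<.06);print(q[m][:,2].max())
E
```

```text
top 0.14 276 [0.5673 0.41   0.1585] ((568.3817749023438, 412.83349609375), 26.547687530517578)
top 0.075 75 [0.5611 0.4003 0.1007] ((567.999267578125, 410.634033203125), 21.027727127075195)
top 0.014 221 [0.5618 0.4023 0.0181] ((566.950439453125, 413.7642822265625), 59.75920104980469)
0.17470100391144394
scene 0.14 466 [0.575  0.4098 0.1574] ((571.6851806640625, 410.94146728515625), 25.32654571533203)
scene 0.075 241 [0.5843 0.4062 0.1032] ((572.3955688476562, 409.09405517578125), 20.662824630737305)
scene 0.014 156 [0.5915 0.4054 0.0247] ((570.917236328125, 411.83221435546875), 54.82698440551758)
0.17302706942918758
```

```bash
python3 -m handwheel '[5,20,40,0,1,11,45,10,0,1,11,46,0,0,1,11,46,0,0,1,11,46,0,0,1,11,46,0,0,1,11,46,0,0,1,2,9,0,0,1]'; python3 -m handwheel '[0,0,0,0,1,0,0,-40,0,1,0,0,-40,0,1,0,0,0,0,1]'
```

```text
time: 16.45
tool_pos: [0.5655, 0.4151, 0.2904]
tool_rot: [-3.136, 0.0, 1.804]
contact_force: [-0.3, 0.3, -0.7]
opening: 0.0917
grip_force: 0.0
time: 16.85
tool_pos: [0.5639, 0.4072, 0.2084]
tool_rot: [-3.129, 0.005, 1.799]
contact_force: [0.5, -0.3, -1.3]
opening: 0.0917
grip_force: 0.0
```

```bash
python3 -m handwheel '[3,3,-25,0,1,0,0,-25,0,1,0,0,0,0,1]'; python3 -m handwheel '[0,0,0,0,0.4,0,0,0,0,0.4,0,0,0,0,0.4,0,0,0,0,0.4,0,0,0,0,0.4,0,0,0,0,0.4,0,0,0,0,0.4,0,0,0,0,0.4]' 50
```

```text
time: 17.15
tool_pos: [0.5688, 0.4118, 0.1634]
tool_rot: [-3.137, 0.002, 1.799]
contact_force: [-0.1, -0.1, 0.6]
opening: 0.0915
grip_force: 0.0
time: 17.95
tool_pos: [0.5694, 0.4137, 0.1653]
tool_rot: [-3.141, 0.0, 1.801]
contact_force: [-1.8, 0.3, 1.8]
opening: 0.0448
grip_force: 48.3
```

```bash
python3 -m handwheel '[0,0,0,0,0.8,0,0,0,0,0.8,0,0,0,0,0.8,0,0,0,0,0.8,0,0,-6,0,0.8,0,0,-5,0,0.8,0,0,0,0,0.8]'; python3 -m handwheel '[0,0,0,0,0.4,0,0,0,0,0.4,0,0,0,0,0.4,0,0,0,0,0.4,0,0,0,0,0.4,0,0,0,0,0.4,0,0,0,0,0.4]' 50
```

```text
time: 18.65
tool_pos: [0.5691, 0.4134, 0.1527]
tool_rot: [-3.139, 0.001, 1.801]
contact_force: [-0.1, -1.2, -0.8]
opening: 0.0734
grip_force: 0.0
time: 19.35
tool_pos: [0.5696, 0.4138, 0.1545]
tool_rot: [3.141, -0.0, 1.801]
contact_force: [-1.6, -0.3, 2.6]
opening: 0.0487
grip_force: 50.0
```

```bash
python3 -m handwheel '[0,0,20,0,0.4,0,0,45,0,0.4,0,0,45,0,0.4,0,-20,35,0,0.4,-2,-40,0,0,0.4,-2,-45,0,0,0.4,-2,-45,0,0,0.4,-2,-45,0,0,0.4]'; python3 -m handwheel '[-2,-45,0,0,0.4,-2,-45,0,0,0.4,-2,-45,0,0,0.4,-2,-45,0,0,0.4,-2,-45,0,0,0.4,-2,-45,0,0,0.4,-2,-35,0,0,0.4,0,0,0,0,0.4]';python3 -m handwheel '[-2,-40,0,0,0.4,-2,-18,-30,0,0.4,0,0,-40,0,0.4,0,0,-24,0,0.4,0,0,0,0,0.4]'
```

```text
time: 20.15
tool_pos: [0.5612, 0.217, 0.2987]
tool_rot: [-3.141, 0.0, 1.801]
contact_force: [0.1, -0.2, -2.4]
opening: 0.0487
grip_force: 50.0
time: 20.95
tool_pos: [0.5472, -0.0909, 0.2985]
tool_rot: [-3.14, 0.002, 1.795]
contact_force: [-0.7, 0.7, -3.0]
opening: 0.0484
grip_force: 50.0
time: 21.45
tool_pos: [0.5416, -0.1431, 0.2013]
tool_rot: [-3.135, -0.005, 1.801]
contact_force: [-0.4, 1.1, -1.5]
opening: 0.0484
grip_force: 50.0
```

```bash
python3 -m handwheel '[3,0,-9,0,0.4,0,0,0,0,0.4]'; python3 - <<'E'
from h import *
p,d=eyes.read_camera("scene"); cv2.imwrite("pics/s3.png",cv2.resize(p[40:220,60:300],(800,600),interpolation=cv2.INTER_CUBIC))
E
```

```text
time: 21.65
tool_pos: [0.5475, -0.144, 0.1966]
tool_rot: [3.14, 0.001, 1.801]
contact_force: [1.0, 0.1, -1.9]
opening: 0.0487
grip_force: 50.0
```

View pics/s3.png

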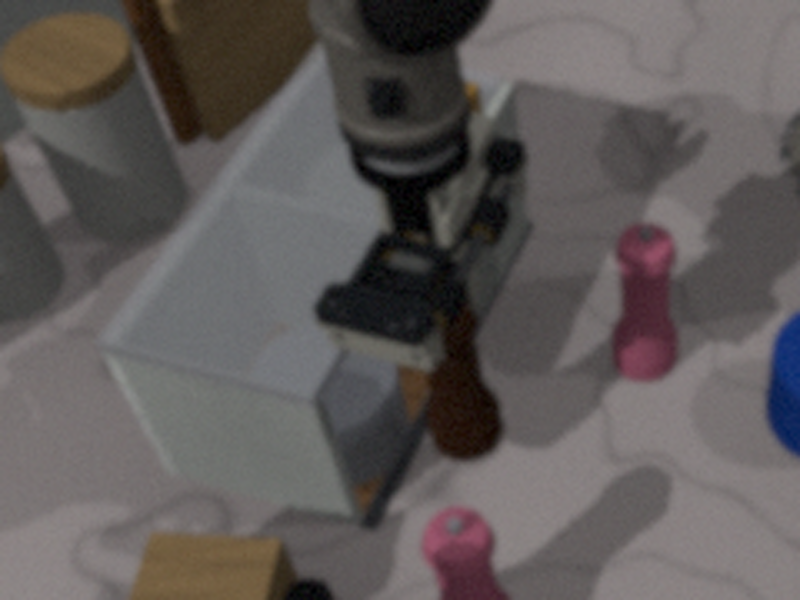

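The mill is held upright at crop (462,400), right behind the tin at (365,410), and the gripper is clear above the cupboard top. Push on.

```bash
python3 -m handwheel '[4.6,-19.5,0,0,0.4,2.3,-9.7,0,0,0.4,1.8,-7.8,0,0,0.4]';python3 -m handwheel '[2.1,-8.8,0,0,0.4,0,0,0,0,0.4]'; python3 tin.py
```

```text
time: 22.0
tool_pos: [0.5558, -0.1826, 0.1969]
tool_rot: [3.14, 0.001, 1.8]
contact_force: [0.0, 1.7, -0.6]
opening: 0.0489
grip_force: 50.0
time: 22.2
tool_pos: [0.5576, -0.191, 0.1962]
tool_rot: [3.141, -0.0, 1.799]
contact_force: [-0.6, 2.5, -1.3]
opening: 0.0486
grip_force: 50.0
68 ((-0.05737916752696037, 0.020050741732120514), 0.022872768342494965)
```

```bash
python3 -m handwheel '[-3,12,0,0,0.4,-7,30,5,0,0.4,-9,40,20,0,0.4,-9,40,40,0,0.4,-5,45,40,0,0.4,-5,45,0,0,0.4,0,0,0,0,0.4]'; python3 tin.py; ls -t pics|head -1
```

```text
time: 22.95
tool_pos: [0.5203, 0.0147, 0.2908]
tool_rot: [3.139, -0.001, 1.807]
contact_force: [-0.2, -0.5, -3.6]
opening: 0.0488
grip_force: 50.0
292 ((0.017664220184087753, 0.011861007660627365), 0.05101129785180092)
t_2300.png
```

View pics/t_2300.png

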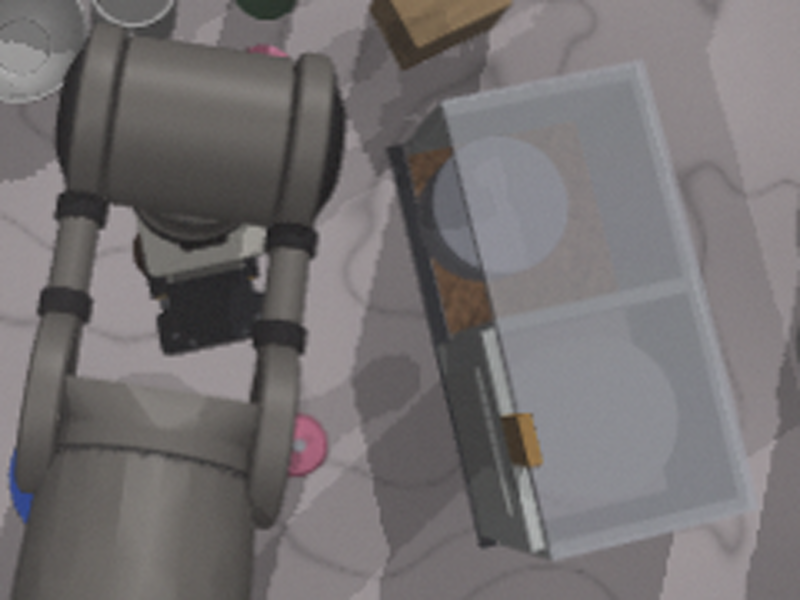

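The tin hasn't moved (rim still at (432,206)), so the mill probably pivoted in the grip. I'll measure its tilt.

```bash
python3 - <<'E'
from h import *
s=robot.observe();t=s["tool_pos"];print(t.round(4))
p,d=eyes.read_camera("scene"); q=cloud("scene",d).reshape(-1,3); hsv=cv2.cvtColor(p,cv2.COLOR_BGR2HSV).reshape(-1,3)
cam=np.array([.988,.285,.878])
m=(np.hypot(q[:,0]-t[0],q[:,1]-t[1])<.12)&(q[:,2]>.1)&(q[:,2]<.285)
pb=p.reshape(-1,3).astype(int)
for z in np.arange(.12,.29,.015):
    k=m&(abs(q[:,2]-z)<.0075)&(pb[:,2]>pb[:,0]+12)
    if k.sum()>3: print(round(z,3),k.sum(),q[k].mean(0).round(4), np.ptp(q[k],0).round(3))
cv2.imwrite("pics/s4.png",cv2.resize(p[60:210,150:350],(800,600),interpolation=cv2.INTER_CUBIC))
E
```

```text
[0.5205 0.0122 0.2899]
0.15 19 [0.5466 0.0206 0.1549] [0.01  0.034 0.008]
0.165 75 [0.5429 0.0242 0.1651] [0.026 0.048 0.015]
0.18 126 [0.5397 0.0233 0.1805] [0.032 0.051 0.015]
0.195 124 [0.5352 0.021  0.1946] [0.032 0.047 0.014]
0.21 65 [0.5349 0.021  0.2098] [0.022 0.033 0.014]
0.225 65 [0.5359 0.0195 0.2245] [0.018 0.036 0.015]
0.24 73 [0.5362 0.0188 0.2396] [0.019 0.036 0.015]
0.255 34 [0.5381 0.0176 0.2519] [0.017 0.034 0.012]
```

View pics/s4.png

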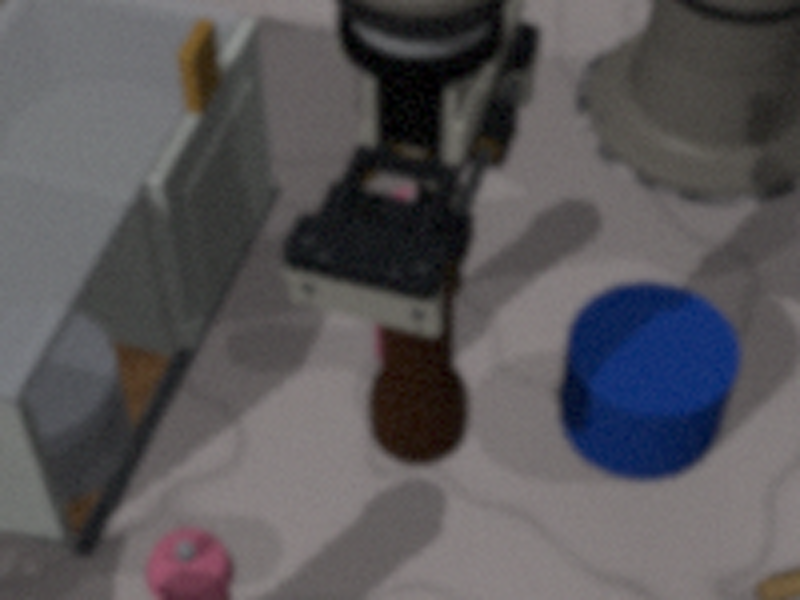

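```bash
cat > fit.py <<'E'
from h import *
from scipy.optimize import least_squares
def fit():
    t=robot.observe()["tool_pos"]
    p,d=eyes.read_camera("scene"); q=cloud("scene",d).reshape(-1,3); b=p.reshape(-1,3).astype(int)
    k=(np.hypot(q[:,0]-t[0],q[:,1]-t[1])<.09)&(q[:,2]>t[2]-.16)&(q[:,2]<t[2]-.03)&(b[:,2]>b[:,0]+12)&(b[:,2]<110)
    q=q[k]-t
    def res(v):
        ax=np.array([v[2],v[3],1]);ax/=np.linalg.norm(ax);o=np.array([v[0],v[1],v[4]])
        s=(q-o)@ax; rr=np.linalg.norm(q-o-np.outer(s,ax),axis=1)
        return rr-np.interp(s,[0,.03,.055,.125,.126,.16],[.03,.03,.021,.021,.026,.026])
    r=least_squares(res,[0,0,0,0,-.142],loss="soft_l1",f_scale=.002); return r.x.round(4),k.sum(),np.abs(r.fun).mean()
print(fit())
E
python3 fit.py; python3 - <<'E'
from h import *
O=np.array([.5512,-.2157]);cx=np.array([.23,-.9732]);cy=np.array([.9732,.23])
for n in("top","scene"):
    p,d=eyes.read_camera(n); q=cloud(n,d).reshape(-1,3); a=(q[:,:2]-O)@cx;b=(q[:,:2]-O)@cy
    for z0,z1 in((.065,.09),(.03,.065)):
        m=(a<-.001)&(a>-.05)&(abs(b)<.07)&(q[:,2]>z0)&(q[:,2]<z1)
        if m.any(): print(n,z0,m.sum(),np.percentile(a[m],[0,5,25,50]).round(4),b[m].mean().round(4),np.ptp(b[m]).round(3),np.median(q[m][:,2]).round(4))
E
```

```text
(array([-0.0029,  0.0074,  0.0195, -0.0631, -0.1439]), np.int64(588), np.float64(0.0006957081799984517))
top 0.065 76 [-0.011  -0.0108 -0.0084 -0.0055] 0.0119 0.061 0.0792
top 0.03 52 [-0.0114 -0.0109 -0.01   -0.0084] 0.0109 0.063 0.0481
scene 0.065 71 [-0.0091 -0.0085 -0.0075 -0.0049] 0.016 0.054 0.0757
scene 0.03 87 [-0.009  -0.0085 -0.0073 -0.0061] 0.0193 0.054 0.0475
```

The mill tilted about 0.065 rad by pivoting about the closing axis, and the tin stayed put at about 50 mm. The fix is to regrip the mill with the fingers closing along the push direction, which is stiffer and still clear above the top. First I set it back on the board.

```bash
python3 -m handwheel '[4,30,0,0,0.4,6,49,0,0,0.4,6,49,0,0,0.4,6,49,0,0,0.4,6,49,0,0,0.4,6,49,0,0,0.4,6,49,0,0,0.4,6,49,0,0,0.4]'; python3 -m handwheel '[2,21,0,0,0.4,0,0,-45,0,0.4,0,0,-45,0,0.4,0,0,-25,0,0.4,0,0,-8,0,0.4,0,0,0,0,0.4]'
```

```text
time: 24.0
tool_pos: [0.5682, 0.3828, 0.2885]
tool_rot: [-3.141, 0.001, 1.799]
contact_force: [1.6, -0.8, -2.5]
opening: 0.0492
grip_force: 50.0
time: 24.6
tool_pos: [0.5698, 0.402, 0.1649]
tool_rot: [-3.139, 0.001, 1.799]
contact_force: [0.0, -0.1, -1.4]
opening: 0.0487
grip_force: 50.0
```

```bash
python3 -m handwheel '[0,0,-3,0,0.4,0,0,-3,0,0.4,0,0,0,0,0.4]';  python3 -m handwheel '[0,0,-1,0,0.8,0,0,0,0,1,0,0,0,0,1,0,0,0,0,1,0,0,0,0,1,0,3,0,0,1,0,0,0,0,1]' 50; python3 fit.py
```

```text
time: 24.9
tool_pos: [0.5698, 0.4031, 0.1613]
tool_rot: [3.14, -0.0, 1.801]
contact_force: [0.3, 0.2, -3.9]
opening: 0.0488
grip_force: 50.0
time: 25.6
tool_pos: [0.5694, 0.4065, 0.1593]
tool_rot: [3.141, -0.0, 1.801]
contact_force: [-0.6, -1.0, 0.6]
opening: 0.0914
grip_force: 0.0
(array([-0.2012, -0.3779, -0.9721, -1.7413,  0.0705]), np.int64(2442), np.float64(0.012682811287553265))
```

```bash
python3 -m handwheel '[0,3,0,-0.145,1,0,0,0,-0.145,1,0,0,0,-0.145,1,0,0,0,-0.145,1,0,0,0,-0.145,1,0,0,0,-0.145,1,0,0,0,-0.145,1,0,0,0,-0.145,1]'; python3 -m handwheel '[0,0,0,-0.145,1,0,0,0,-0.145,1,0,0,0,-0.12,1,0,0,0,0,1]'; python3 - <<'E'
from h import *
p,d=eyes.read_camera("scene"); q=cloud("scene",d).reshape(-1,3); b=p.reshape(-1,3).astype(int)
for z0,z1 in((.05,.07),(.07,.09),(.09,.11),(.11,.125)):
    k=(np.hypot(q[:,0]-.568,q[:,1]-.411)<.04)&(q[:,2]>z0)&(q[:,2]<z1)&(b[:,2]>b[:,0]+12)
    if k.sum()>9: print(z0,k.sum(),q[k].mean(0).round(4),cv2.minEnclosingCircle((q[k][:,:2]*1000).astype(np.float32)))
E
```

```text
time: 26.45
tool_pos: [0.5694, 0.4091, 0.1592]
tool_rot: [3.142, 0.0, 0.635]
contact_force: [0.4, 1.0, -0.4]
opening: 0.0915
grip_force: 0.0
time: 26.85
tool_pos: [0.5694, 0.4091, 0.1592]
tool_rot: [3.141, 0.0, 0.23]
contact_force: [-0.0, -0.4, 0.1]
opening: 0.0919
grip_force: 0.0
0.05 180 [0.5832 0.4042 0.0587] ((570.22412109375, 407.51263427734375), 26.339380264282227)
0.07 79 [0.5825 0.4033 0.08  ] ((570.6350708007812, 406.6781005859375), 20.604158401489258)
0.09 92 [0.5831 0.4045 0.0998] ((571.588623046875, 406.81622314453125), 20.297683715820312)
0.11 66 [0.5834 0.4045 0.1176] ((572.6079711914062, 407.2563781738281), 19.778833389282227)
```

```bash
python3 -m handwheel '[0,0,-5,0,1,0,0,0,0,0.4,0,0,0,0,0.4,0,0,0,0,0.4,0,0,0,0,0.4,0,0,0,0,0.4,0,0,0,0,0.4,0,0,0,0,0.4]' 58; python3 -m handwheel '[0,0,20,0,0.4,0,0,45,0,0.4,0,0,45,0,0.4,0,-20,35,0,0.4,-2,-40,0,0,0.4,-2,-45,0,0,0.4,-2,-45,0,0,0.4,-2,-45,0,0,0.4]'; python3 -m handwheel '[-2,-45,0,0,0.4,-2,-45,0,0,0.4,-2,-45,0,0,0.4,-2,-45,0,0,0.4,-2,-45,0,0,0.4,-2,-45,0,0,0.4,-2,-35,0,0,0.4,0,0,0,0,0.4]'; python3 fit.py
```

```text
time: 27.7
tool_pos: [0.5694, 0.4093, 0.1544]
tool_rot: [-3.141, -0.0, 0.231]
contact_force: [-0.2, 1.5, 0.8]
opening: 0.0483
grip_force: 58.0
time: 28.5
tool_pos: [0.5608, 0.2124, 0.2988]
tool_rot: [3.141, 0.001, 0.231]
contact_force: [0.1, -0.2, -2.4]
opening: 0.0482
grip_force: 58.0
time: 29.3
tool_pos: [0.5468, -0.0953, 0.2986]
tool_rot: [3.14, 0.002, 0.226]
contact_force: [0.7, 1.3, -3.4]
opening: 0.0484
grip_force: 58.0
(array([-0.0027,  0.0002,  0.0021, -0.0023, -0.1441]), np.int64(623), np.float64(0.0007490301502447042))
```

```bash
python3 -m handwheel '[0,-30,-20,0,0.4,0,-15,-40,0,0.4,0,0,-40,0,0.4,0,0,-3,0,0.4,0,0,0,0,0.4]'
```

```text
time: 29.85
tool_pos: [0.5475, -0.1348, 0.1963]
tool_rot: [-3.14, 0.001, 0.232]
contact_force: [1.1, 0.3, -1.5]
opening: 0.0481
grip_force: 58.0
```

```bash
python3 -m handwheel '[4.6,-19.5,0,0,0.4,3.4,-14.6,0,0,0.4,1.8,-7.8,0,0,0.4]';python3 -m handwheel '[1.8,-7.8,0,0,0.4,0,0,0,0,0.4]';python3 -m handwheel '[1.3,-5.8,0,0,0.4,0,0,0,0,0.4]'; python3 - <<'E'
from h import *
O=np.array([.5512,-.2157]);cx=np.array([.23,-.9732]);cy=np.array([.9732,.23])
p,d=eyes.read_camera("scene"); q=cloud("scene",d).reshape(-1,3); a=(q[:,:2]-O)@cx;b=(q[:,:2]-O)@cy; c=p.reshape(-1,3).astype(int)
m=(a<.03)&(a>-.05)&(abs(b)<.08)&(q[:,2]>.03)&(q[:,2]<.085)&(abs(c[:,2]-c[:,0])<12); print(m.sum(),np.percentile(a[m],[0,5,25,50]).round(4),b[m].mean().round(4))
cv2.imwrite("s5.png",p)
E
python3 fit.py
```

```text
time: 30.15
tool_pos: [0.5583, -0.1793, 0.198]
tool_rot: [3.14, -0.003, 0.23]
contact_force: [-0.6, 3.5, -0.6]
opening: 0.0487
grip_force: 58.0
time: 30.35
tool_pos: [0.5594, -0.1869, 0.1966]
tool_rot: [3.141, -0.001, 0.23]
contact_force: [1.1, -0.6, -2.9]
opening: 0.0483
grip_force: 58.0
time: 30.55
tool_pos: [0.5604, -0.1917, 0.1962]
tool_rot: [3.141, 0.0, 0.231]
contact_force: [0.0, 1.4, -1.4]
opening: 0.0483
grip_force: 58.0
291 [-0.0498 -0.0422  0.0109  0.0163] 0.0298
(array([-0.0019,  0.0006, -0.0026, -0.0031, -0.1439]), np.int64(446), np.float64(0.0009301293994388035))
```

```bash
python3 -m handwheel '[-3,12,0,0,0.4,-7,30,5,0,0.4,-9,40,20,0,0.4,-4,40,40,0,0.4,5,45,40,0,0.4,8,48,0,0,0.4,8,48,0,0,0.4]'; python3 - <<'E'
from h import *
p,d=eyes.read_camera("top"); cv2.imwrite("pics/t6.png",cv2.resize(p[150:250,320:440],(800,667))[:600])
O=np.array([.5512,-.2157]);cx=np.array([.23,-.9732]);cy=np.array([.9732,.23])
for n in("top","scene"):
    p,d=eyes.read_camera(n); q=cloud(n,d).reshape(-1,3); a=(q[:,:2]-O)@cx;b=(q[:,:2]-O)@cy
    m=(a<.03)&(a>-.05)&(abs(b)<.07)&(q[:,2]>.03)&(q[:,2]<.085)
    if m.any(): print(n,m.sum(),np.percentile(a[m],[0,1,5,25]).round(4),b[m].mean().round(4))
E
```

```text
time: 31.35
tool_pos: [0.5579, 0.0612, 0.2914]
tool_rot: [3.14, -0.003, 0.23]
contact_force: [0.9, -0.4, -3.1]
opening: 0.0483
grip_force: 58.0
top 181 [0.0046 0.0048 0.0054 0.0073] 0.0085
scene 358 [0.006  0.0068 0.0076 0.0103] 0.02
```

View pics/t6.png

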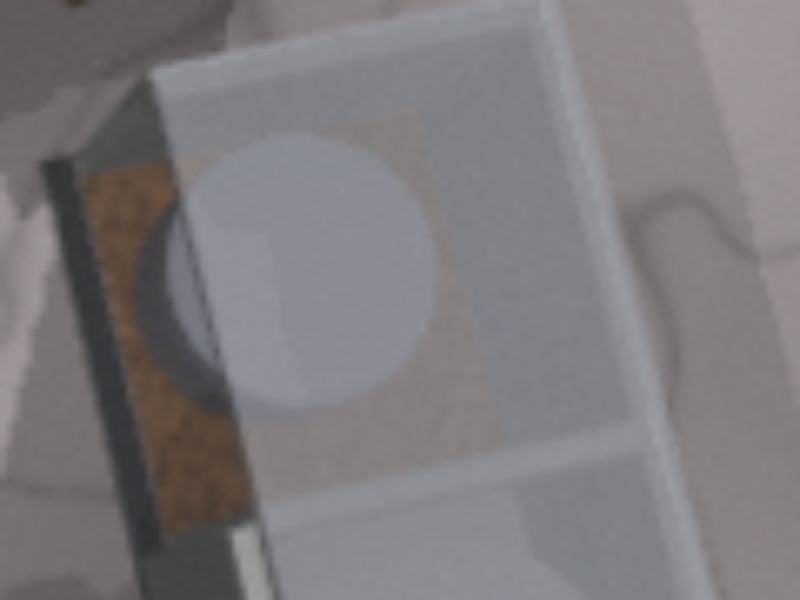

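The tin now sits inside: its back edge is about 5 mm past the mouth, so its centre is about 66 mm in. The circle centre in the crop is around (303,270). Next I return the mill to the board.

```bash
python3 -m handwheel '[1,48,0,0,0.4,1,49,0,0,0.4,2,49,0,0,0.4,2,49,0,0,0.4,2,49,0,0,0.4,1,49,0,0,0.4,1,48,0,0,0.4,0,9,0,0,0.4]'; python3 -m handwheel '[0,0,-45,0,0.4,0,0,-45,0,0.4,0,0,-30,0,0.4,0,0,-6,0,0.4,0,0,-4,0,0.4,0,0,0,0,0.4]'
```

```text
time: 32.3
tool_pos: [0.5667, 0.4132, 0.288]
tool_rot: [-3.141, 0.001, 0.235]
contact_force: [0.4, -1.1, -2.9]
opening: 0.0483
grip_force: 58.0
time: 32.9
tool_pos: [0.569, 0.4089, 0.1614]
tool_rot: [-3.141, -0.003, 0.23]
contact_force: [0.0, -0.1, -2.1]
opening: 0.0485
grip_force: 58.0
```

```bash
python3 -m handwheel '[0,0,-3,0,0.4,0,0,-3,0,0.4,0,0,0,0,0.4]';  python3 -m handwheel '[0,0,0,0,0.8,0,0,0,0,1,0,0,0,0,1,0,0,0,0,1,0,0,0,0,1,0,0,20,0,1,0,0,40,0,1,0,0,40,0,1]'; python3 -m handwheel '[-10,-30,40,0,1,-10,-48,0,0,1,-10,-48,0,0,1,-15,-47,0,0,1,-15,-47,0,0,1,-15,-47,0,0,1,-15,-47,0,0,1,-15,-47,0,0,1]'
```

```text
time: 33.2
tool_pos: [0.5683, 0.4092, 0.1544]
tool_rot: [-3.141, -0.001, 0.231]
contact_force: [-0.2, 0.6, -1.0]
opening: 0.0483
grip_force: 58.0
time: 34.0
tool_pos: [0.5676, 0.4089, 0.2541]
tool_rot: [3.141, 0.002, 0.231]
contact_force: [0.7, 0.4, 0.5]
opening: 0.0915
grip_force: 0.0
time: 34.8
tool_pos: [0.4622, 0.047, 0.2932]
tool_rot: [3.141, -0.001, 0.231]
contact_force: [1.4, 0.1, 0.3]
opening: 0.0913
grip_force: 0.0
```

```bash
python3 -m handwheel '[-14,-46,0,0,1,-14,-46,0,0,1,-14,-46,0,0,1,-14,-46,0,0,1,-14,-46,0,0,1,-12,-40,0,0,1,-6,-24,0,0,1,0,0,0,0,1]'; python3 - <<'E'
from h import *
for n in("top","scene"):
    p,d=eyes.read_camera(n); q=cloud(n,d).reshape(-1,3)
    for z0,z1 in((.14,.172),(.075,.13)):
        m=(np.hypot(q[:,0]-.567,q[:,1]-.411)<.06)&(q[:,2]>z0)&(q[:,2]<z1)
        print(n,z0,m.sum(),cv2.minEnclosingCircle((q[m][:,:2]*1000).astype(np.float32)))
E
```

```text
time: 35.6
tool_pos: [0.3743, -0.248, 0.2929]
tool_rot: [3.141, 0.0, 0.227]
contact_force: [0.5, -0.2, 0.5]
opening: 0.0918
grip_force: 0.0
top 0.14 269 ((566.7166137695312, 410.4505615234375), 26.157554626464844)
top 0.075 80 ((565.924072265625, 407.94000244140625), 20.42576789855957)
scene 0.14 460 ((568.1326904296875, 407.6380615234375), 25.187753677368164)
scene 0.075 234 ((568.9447021484375, 407.55157470703125), 20.788644790649414)
```

Mill is upright on the board. Gripping the tab.

```bash
python3 -m handwheel '[0,0,-45,0,1,0,0,-35,0,0.6,0,0,-9,0,0.3,0,0,0,0,0.05,0,0,0,0,0.05,0,0,0,0,0.05,0,0,0,0,0.05,0,0,0,0,0.05]' 20; python3 -m handwheel '[0,0,0,0,0.05,0,0,0,0,0.05,0,0,0,0,0.05]'
```

```text
time: 36.5
tool_pos: [0.3755, -0.2456, 0.2046]
tool_rot: [3.14, -0.001, 0.231]
contact_force: [0.5, -0.5, -1.1]
opening: 0.0403
grip_force: 0.0
time: 36.8
tool_pos: [0.3752, -0.2454, 0.2039]
tool_rot: [3.141, 0.0, 0.231]
contact_force: [-0.5, 0.3, 0.4]
opening: 0.0162
grip_force: 0.0
```

```bash
python3 -m handwheel '[0,0,0,0,0.05,0,-2,0,0,0.05,15,3.5,0,0,0.05,29,6.9,0,0,0.05,29,6.9,0,0,0.05,29,6.9,0,0,0.05,29,6.9,0,0,0.05]'; python3 -m handwheel '[25,5.9,0,0,0.05,13,3,0,0,0.05,4,1,0,0,0.05,0,0,0,0,0.05]'
```

```text
time: 37.5
tool_pos: [0.5076, -0.2155, 0.2039]
tool_rot: [3.141, 0.001, 0.231]
contact_force: [-2.6, -2.0, 4.7]
opening: 0.0117
grip_force: 20.0
time: 37.9
tool_pos: [0.5494, -0.2056, 0.2039]
tool_rot: [3.141, -0.001, 0.232]
contact_force: [1.8, 1.5, 3.7]
opening: 0.0116
grip_force: 20.0
```

```bash
python3 -m handwheel '[2,0.5,0,0,0.05,0,0,0,0,0.05]'; python3 -m handwheel '[2,0.5,0,0,0.05,0,0,0,0,0.05]'
```

```text
time: 38.1
tool_pos: [0.5501, -0.2054, 0.2039]
tool_rot: [-3.141, -0.0, 0.231]
contact_force: [0.5, 3.4, 4.2]
opening: 0.0122
grip_force: 20.0
time: 38.3
tool_pos: [0.5507, -0.2053, 0.2039]
tool_rot: [-3.14, 0.003, 0.231]
contact_force: [-6.7, 2.5, 5.7]
opening: 0.0122
grip_force: 20.0
```

```bash
python3 -m handwheel '[-1,0,0,0,0.05,0,0,0,0,0.6,0,0,0,0,0.6,0,0,0,0,0.6,0,0,0,0,0.6,0,0,0,0,0.6,0,0,20,0,0.6,0,0,40,0,0.6]'; python3 -m handwheel '[0,0,40,0,0.6,-30,38,0,0,0.6,-30,38,0,0,0.6,-30,38,0,0,0.6,-30,38,0,0,0.6,0,45,0,0,0.6,0,45,0,0,0.6,0,0,0,0,0.6]'; python3 - <<'E'
from h import *
p,d=eyes.read_camera("top"); cv2.imwrite("pics/t7.png",cv2.resize(p[100:310,90:450],(800,467),interpolation=cv2.INTER_CUBIC))
q=cloud("top",d).reshape(-1,3)
k=(np.hypot(q[:,0]-.549,q[:,1]+.206)<.05)&(q[:,2]>.2)&(q[:,2]<.24); print(cv2.minAreaRect((q[k][:,:2]*1000).astype(np.float32)))
E
```

```text
time: 39.1
tool_pos: [0.5498, -0.2047, 0.2614]
tool_rot: [-3.137, 0.006, 0.231]
contact_force: [0.4, -0.2, -0.5]
opening: 0.0546
grip_force: 0.0
time: 39.9
tool_pos: [0.4305, 0.0409, 0.3044]
tool_rot: [-3.14, -0.001, 0.237]
contact_force: [-0.5, -0.4, -0.4]
opening: 0.055
grip_force: 0.0
((546.9091186523438, -202.6476287841797), (40.26699447631836, 12.345881462097168), 14.700362205505371)
```

View pics/t7.png

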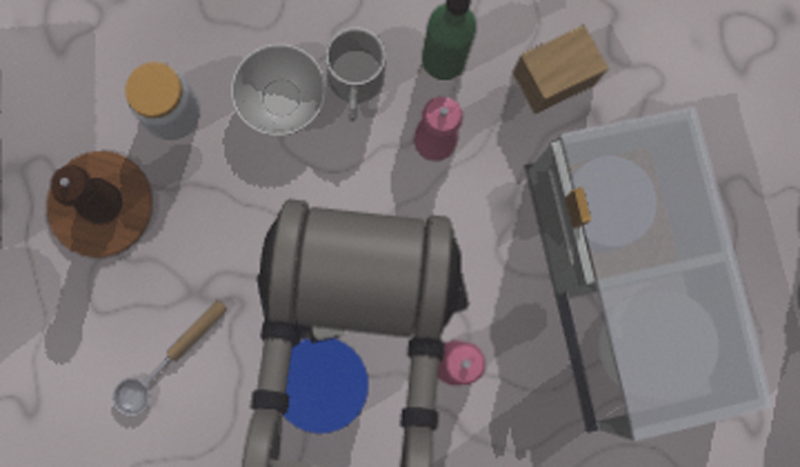

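The door is shut (tab at (579,207)) with the tin behind it, the mill stands on the board at (95,195), and the bystanders are in place.

```bash
python3 -c "
from cell import robot
print(robot.hand_in())"
```

```text
the job is handed in; nothing more can be done
None
```

I handed the job in at about 40 s: the tin stands in the bay, its centre about 66 mm in, behind the shut door, and the mill is upright on the board; the tin stopped 12 mm short under the gripper alone, so I briefly reused the mill as a push rod to finish, and `hand_in()` gave no verdict.

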